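# Hitch the reed-plate holder to its ball mount and latch it

## Task

Get the desk ready for tuning: lower the reed-plate holder, lever still up, over the ball of the desk mount and push it down by feel, past its spring keepers, until it is fully home, then press its latch lever all the way down so that the jaw locks under the ball. Do not force either of them, let go at the end, and leave the anvil, sanding block, shim and harmonica case where they lie.

Things in the scene. Friction and masses are not known exactly. Their poses are not given: they have to be found in the camera images.
- holder_center (a point): Loose reed-plate holder, 0.42 kg: dark metal block 48 (x) x 44 (y) x 43 mm high under an aluminium bed (x -46 to 26, top 51 mm up) with brass thumb nuts to 68 mm at x -39 and 19. Point on the socket axis, 36 mm above its underside; z up, x towards the latch lever. Grip the flat sides y = -22, 22 mm here, straight above the socket. Starts upright on the desk, skirt down.
- socket (a point): In the holder's socket, where the ball's centre lies when home: 21 mm above the underside. The socket opens downward: bore 34 mm, chamfered mouth 8 mm below this point, flat roof 16 mm above it, on which the ball stops. Once home, the holder can turn on the ball and lean about 4 degrees until its skirt meets the collar.
- keeper (a point): Middle of the two spring keepers in the bore wall (at y + and -), 4 mm below the socket point. Going down they touch the ball 11 mm before home and resist until 4 mm before home, then it slips on to the roof. Passing them takes a push of 6 to 14 N besides the holder's own 4 N; let go before that, it tips off the ball.
- lever_pin (a point): Pin of the latch lever, parallel to the holder's y, 28 mm from the socket axis towards x and 39 mm above the underside. The lever is up at 50 degrees above level when open, and level, pointing straight out along x, when shut. Friction (0.12 N m, 3 to 5 N at the pad) keeps it where it is left. Pressing it leans the holder towards the lever.
- lever_pad (a point): Top of the thumb pad, 22 mm long and 20 mm wide, of the flat steel latch lever on the holder's x side: 38 mm out from the pin, 3 mm over the lever's centre line. x points outwards along the lever and z is square to the pad. Over 25 N on the lever, pressed or pinched, is forcing it.
- lever (a joint): Angle of the latch lever: 0 up and open, 0.873 rad fully down at its stop. A hooked jaw on its lower end swings in under the ball during the last third; unless the ball is home in the socket the jaw strikes the ball and the lever stops short.
- mount: Fixed ball mount: dark steel base 82 mm across, sleeve 37 mm across up to 34 mm, and a threaded stud with a round collar 62 mm across, a 13 mm neck and a greased bright steel ball of 32 mm diameter. Origin on the desk, exactly under the ball. Over 35 N between ball and socket roof is forcing it.
- stud_axis (a point): Point on the mount's axis, 80 mm above the desk: the middle of the ball's possible heights. Each worker screws the stud up or down and locks it, so the ball's centre may be 68 to 92 mm above the desk; it is not measured. The collar's flat top is always 23 mm below the ball's centre.
- anvil: Brass tuning anvil, bystander, 70 x 36 x 28 mm stepped block. Origin under its middle.
- sanding_block: Square hard rubber sanding block, bystander, 56 x 56 x 24 mm. Origin under its middle.
- shim: Blue-steel reed shim, bystander, a flat strip 100 (x) x 12 x 2 mm. Origin under its middle.
- case: Closed maple harmonica case with a brass catch, bystander, 56 (x) x 145 (y) x 34 mm. Origin under its middle.

How it is judged:
By the outcome, as a careful person would: the job done as asked, in the order asked, and still so for the second after the job is handed in, with the robot touching nothing.
It also fails if it takes over 61 s, if anything falls off the work surface, if the arm or the gripper's body presses on something with over 40 N, if the wrist force passes 120 N, or if a joint passes its speed limit or range.

## Robot

A 7-joint arm with a two-finger parallel gripper is mounted at the origin on the work surface. World frame = base frame: x ahead of the robot, y to its left, z up, the work surface at z = 0. Lengths are in m, angles in rad, forces in N, time in s.
With the tool pointing down it reaches from about 0.4 to 0.85 m from the base axis. Payload 4.5 kg.
Tool frame: the origin (TCP) lies at the very end of the fingers, on their centre line; the grasp point (between the pads) lies 19 mm behind it (r.tcp_to_grasp is the distance from the TCP to the grasp point, in m); z points along the fingers, y is the direction in which the jaws open and shut (so a half turn about z gives the same grasp; the last joint's range is limited). The gripper opens to 88 mm and grips with 3 to 60 N. Pads are 18 mm wide; open, the fingers measure 123 mm over their backs; the gripper's body (75 mm by 187 mm) begins 45 mm behind the grasp point.
Start: joints at [-1.168, 0.689, -0.195, 1.565, 0.157, 0.902, -0.215], TCP at [0.225, 0.583, 0.239] pointing down, gripper open.
Joint ranges: [-3.01, 3.01], [-0.46, 2.08], [-1.47, 1.51], [0.13, 2.56], [-1, 4.14], [0.04, 2.09], [-2.66, 2.66]. Speed limits (rad/s): [2.57, 2.57, 3.14, 3.14, 3.14, 3.14, 3.14].

## Interface

Orientations are given as a unit quaternion [x, y, z, w].
In Python, from plant import r gives the robot as it stands.
- The arm moves only by the shell command python3 -m handwheel 'ROWS' [FORCE]. ROWS is a JSON object of lists of equal length, an entry for each row: "twist": the turn, a rotation vector about the tool's x, y, z normalised to -1 to 1, where 1 is 180 degrees, a list of three; "translation": the shift along the tool's x, y, z normalised to -1 to 1, where 1 is 0.1 m, a list of three; "grip": the opening, from 0 (shut) to 1 (fully open). A call has 1 to 12 rows; each row is the pose to reach, as a shift and turn from the pose measured when the call began, along the tool's axes at that moment, turning the shorter way round; what a row does not reach only later rows make up. A row lasts 1/12 s, in which the tool goes at most 41.7 mm and 7.16 degrees, less where a joint would pass 70% of its speed; a pose out of reach is approached as far as the arm can. A call with a number of a shift or a turn outside -1 to 1 is refused whole. A call with a gripper value outside its range is refused whole. The fingers move at their own pace and stop on an object; FORCE is the grip in N (left out, the last holds). Time passes only in rows, so rows that repeat a pose let the fingers close. It gives the time, the measured TCP pose, the force and the opening at its end, in the units of the state.
- r.get_state(): the state, without advancing time (a new reading comes with each control period).
- r.snapshot(name): name is "scene" or "top" or "wrist"; returns the picture (480x640x3 uint8, blue, green, red); there is no depth.
- r.get_calibration(name): a dict with "fx", "fy", "cx", "cy" (pixels), "xyz" and "attitude" of the camera in the world. Camera axes: x right, y down, z forward; pixel columns grow to the right and rows downward; lengths in m; the calibration is good to about 2 mm. A picture is of the moment at which its call begins: read the wrist's pose just before it. get_calibration takes no time and is no camera call; for the wrist camera it gives the pose at the moment of the call.
- r.finish_job(): hands the job in, once; it reports no verdict.
The state is a dict: "clock": time; "q": joint angles; "qd": joint speeds; "joint_torque": joint torques, N m; "tool_pos": TCP position; "eef_rot": TCP orientation; "contact_force": force on the tool from outside, world axes, zero at the start; "moment": the same for the moment, N m; "opening": opening from 0.0 (shut) to 1.0 (fully open).
Only numpy, scipy, OpenCV 4.12 (cv2) and the standard library are available. Lean on these libraries where they do the work, as an engineer would, in place of code of your own. Each camera call takes 0.05 s, during which the arm holds its last target.

## Working session

There is one attempt and no reset: what is moved stays moved. The work goes in short steps, Python scripts to look and compute and a shell command to move; the robot and the scene stay as the last step left them, time stands still between calls to the robot, and variables do not carry over. Pictures are saved under pics/ and viewed, and the job is handed in when it is done.

```bash
ls; mkdir -p pics; python3 - <<'E'
from plant import r
import cv2
print(r.get_state())
for n in ["scene","top","wrist"]:
    c=r.get_calibration(n); print(n,c)
    cv2.imwrite(f"pics/{n}0.png",r.snapshot(n))
E
```

```text
pics
{'clock': 0.0, 'q': array([-1.1681918 ,  0.68997006, -0.19453187,  1.56638148,  0.15730101,
        0.90249762, -0.21513086]), 'qd': array([-1.93773806e-04, -5.41367532e-04,  1.17865479e-03,  9.40821643e-06,
        2.66799732e-04, -1.05480615e-03,  6.75903688e-04]), 'joint_torque': array([ 1.08248862e-04, -5.27571094e+01, -1.26662057e+00, -1.53427362e+01,
       -5.25945006e-02,  6.62770180e-03,  1.82245631e-04]), 'tool_pos': array([0.22511613, 0.58235016, 0.2379092 ]), 'eef_rot': array([ 1.83323208e-01,  9.83052254e-01, -9.25378692e-04, -1.07515605e-04]), 'contact_force': array([0.3234451 , 0.91683153, 0.1083541 ]), 'moment': array([0.00140577, 0.02733344, 0.03242129]), 'opening': 1.000089854681879}
scene {'fx': 559.9592926989304, 'fy': 559.9592926989304, 'cx': 317.0607997261569, 'cy': 223.96746989041452, 'xyz': array([ 1.36350508, -0.18442973,  0.58542196]), 'attitude': array([ 0.68115792,  0.5436618 , -0.30417202, -0.38462334])}
top {'fx': 438.2532212428556, 'fy': 438.2532212428556, 'cx': 319.6907543925382, 'cy': 240.22940893081318, 'xyz': array([ 4.59018852e-01, -4.70574250e-04,  7.44962860e-01]), 'attitude': array([-0.69935249,  0.70998938, -0.05759556,  0.059194  ])}
wrist {'fx': 406.70903242482643, 'fy': 406.70903242482643, 'cx': 319.2415473937758, 'cy': 239.3326252104974, 'xyz': array([0.15698531, 0.60988256, 0.38417634]), 'attitude': array([0.81605108, 0.55969707, 0.08124028, 0.11916308])}
```

View pics/scene0.png

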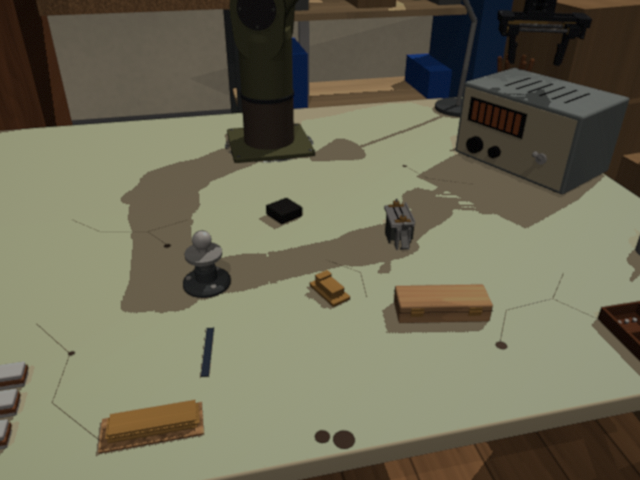

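View pics/top0.png

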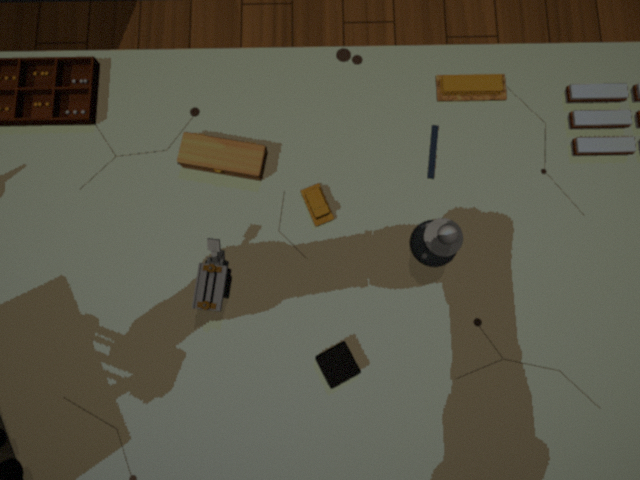

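View pics/wrist0.png

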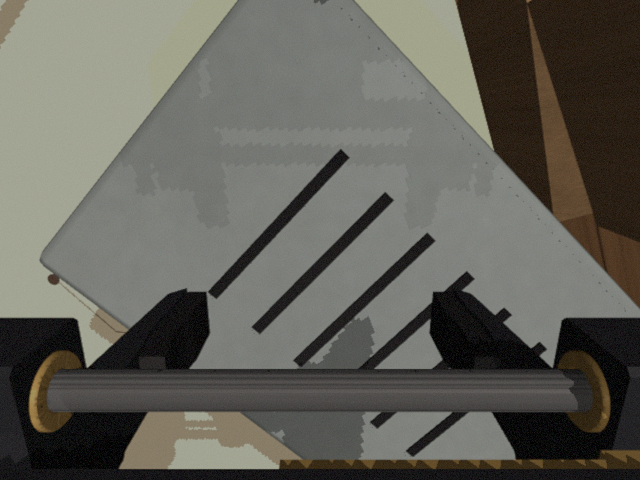

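Scene: the mount is at about (205,265), holder at (399,225) and case at (443,302). Top: holder at about (212,285) with its lever pointing up-image (+x), and the mount ball at (446,236). I'll zoom in.

```bash
cat > h.py <<'E'
from plant import r
import numpy as np, cv2
from scipy.spatial.transform import Rotation as R
def cam(n):
    c=r.get_calibration(n); return c
def ray(c,u,v):
    d=np.array([(u-c['cx'])/c['fx'],(v-c['cy'])/c['fy'],1.]); return np.array(c['xyz']),R.from_quat(c['attitude']).apply(d)
def onz(c,u,v,z):
    o,d=ray(c,u,v); return o+d*(z-o[2])/d[2]
def tri(rays):
    A=np.zeros((3,3));b=np.zeros(3)
    for o,d in rays:
        d=d/np.linalg.norm(d);P=np.eye(3)-np.outer(d,d);A+=P;b+=P@o
    p=np.linalg.solve(A,b); return p,[np.linalg.norm(np.cross(p-o,d/np.linalg.norm(d))) for o,d in rays]
def proj(c,p):
    q=R.from_quat(c['attitude']).inv().apply(np.array(p)-c['xyz']); return c['fx']*q[0]/q[2]+c['cx'],c['fy']*q[1]/q[2]+c['cy']
def crop(img,x0,y0,w,h,k,name):
    cv2.imwrite(name,cv2.resize(img[y0:y0+h,x0:x0+w],None,fx=k,fy=k,interpolation=cv2.INTER_CUBIC))
E
python3 - <<'E'
import cv2,numpy as np
from h import crop
t=cv2.imread('pics/top0.png');s=cv2.imread('pics/scene0.png')
a=t[225:325,170:270];b=t[195:295,390:490];c=s[185:265,350:450];d=s[220:300,155:255]
f=lambda i,k:cv2.resize(i,(400,int(400*i.shape[0]/i.shape[1])),interpolation=cv2.INTER_CUBIC)
cv2.imwrite('pics/z_top.png',np.hstack([f(a,4),f(b,4)]));cv2.imwrite('pics/z_scene.png',np.hstack([f(c,4),f(d,4)]))
E
```

```text
(no output)
```

View pics/z_top.png

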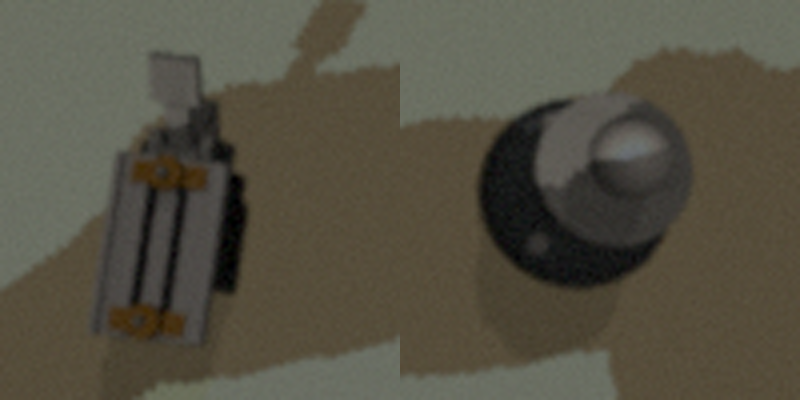

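View pics/z_scene.png

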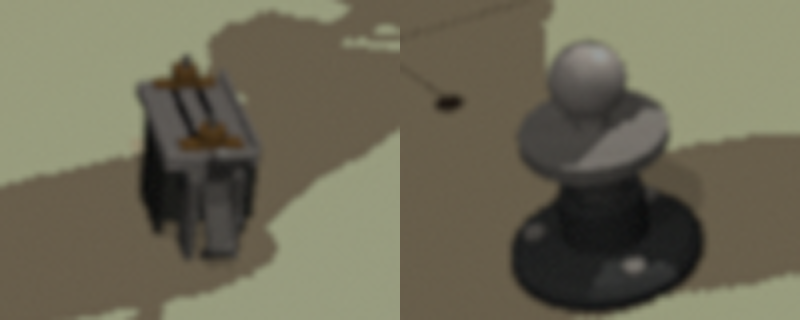

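```bash
python3 - <<'E'
from h import *
ct=cam('top');cs=cam('scene')
for n,a,b in [('nut+',(210.75,268.25),(403,218)),('nut-',(205.25,305.25),(396.5,203)),('ball',(447.5,234.25),(202,239.5))]:
    print(n,tri([ray(ct,*a),ray(cs,*b)]))
p=[onz(ct,210.75,268.25,.066),onz(ct,205.25,305.25,.066)];print(p)
print('base',onz(ct,433.75,242.75,.008))
print([onz(ct,447.5,234.25,z)for z in(.07,.08,.09)])
d=p[0]-p[1];print(np.linalg.norm(d),np.degrees(np.arctan2(d[1],d[0])),p[1]+d*39/58)
for q in [(199+170-0,0)]:pass
cor=[(120,153),(228,165),(210,343),(93,333)]
for x,y in cor:print(onz(ct,x/4+170,y/4+225,.051))
# others
for n,(u,v),z in [('anvil',(317,205),.02),('sand',(338,364),.024),('case',(222,156),.034),('shim',(433,152),0)]:print(n,onz(ct,u,v,z))
s=r.get_state();print(R.from_quat(s['eef_rot']).as_matrix())
E
```

```text
nut+ (array([0.53151861, 0.17202312, 0.05809134]), [np.float64(0.0002779233236595941), np.float64(0.0002779233236595788)])
nut- (array([0.47413885, 0.17963304, 0.05758148]), [np.float64(0.0001604784860929528), np.float64(0.00016047848609297377)])
ball (array([ 0.57464665, -0.19382525,  0.0894618 ]), [np.float64(0.00013537879950889688), np.float64(0.00013537879950892292)])
[array([0.53075617, 0.17031223, 0.066     ]), array([0.47391546, 0.17726803, 0.066     ])]
base [ 0.57467618 -0.19371807  0.008     ]
[array([ 0.57806509, -0.19970961,  0.07      ]), array([ 0.57630134, -0.19675775,  0.08      ]), array([ 0.5745376, -0.1938059,  0.09     ])]
0.05726473402703484 -6.9767931967587895 [0.51213593 0.17259085 0.066     ]
[0.5405946  0.19143144 0.051     ]
[0.53514196 0.14829831 0.051     ]
[0.46532492 0.15394371 0.051     ]
[0.4698727  0.19987554 0.051     ]
anvil [0.64078714 0.00394683 0.02      ]
sand [ 0.37907727 -0.02592872  0.024     ]
case [0.72543121 0.1642203  0.034     ]
shim [ 0.73958204 -0.20391233  0.        ]
[[-9.32809660e-01  3.60369224e-01 -4.00712236e-04]
 [ 3.60369436e-01  9.32808774e-01 -1.28873584e-03]
 [-9.06328470e-05 -1.34654969e-03 -9.99999089e-01]]
```

```bash
python3 -m handwheel '{"twist":[[0,0,0],[0,0,0],[0,0,0],[0,0,0]],"translation":[[-0.3,-0.2,0],[-0.6,-0.4,0],[-1,-0.67,0],[-1,-0.67,0]],"grip":[1,1,1,1]}' 45
python3 -m handwheel '{"twist":[[0,0,0],[0,0,0],[0,0,0],[0,0,0]],"translation":[[-0.3,-0.2,0],[-0.6,-0.4,0],[-1,-0.67,0],[-1,-0.67,0]],"grip":[1,1,1,1]}'
```

```text
clock: 0.48
tool_pos: [0.3002, 0.4763, 0.2376]
eef_rot: [0.188, 0.982, -0.004, 0.002]
contact_force: [0.9, -1.6, 0.3]
opening: 0.999
clock: 0.82
tool_pos: [0.3735, 0.3689, 0.2383]
eef_rot: [0.193, 0.981, -0.007, 0.004]
contact_force: [0.3, -0.2, -1.1]
opening: 1.0
```

```bash
python3 -m handwheel '{"twist":[[0,0,0],[0,0,0],[0,0,0],[0,0,0]],"translation":[[-0.3,-0.2,0],[-0.6,-0.4,0.2],[-1,-0.67,0.4],[-1,-0.67,0.4]],"grip":[1,1,1,1]}'
cat >> h.py <<'E'
def rel(pos,quat=None,s=None):
    s=s or r.get_state(); T=R.from_quat(s['eef_rot'])
    print('tool_pos',np.round(s['tool_pos'],4),'F',np.round(s['contact_force'],1),'M',np.round(s['moment'],2),'t',round(s['clock'],2),'op',round(s['opening'],4))
    print('trans units',np.round(T.inv().apply(np.array(pos)-s['tool_pos'])/0.1,4))
    if quat is not None: print('twist',np.round((T.inv()*quat).as_rotvec()/np.pi,4))
def down(yaw_deg):  # tool z down, tool x at yaw (world)
    a=np.radians(yaw_deg);x=np.array([np.cos(a),np.sin(a),0]);z=np.array([0,0,-1.]);return R.from_matrix(np.c_[x,np.cross(z,x),z])
E
python3 - <<'E'
from h import *
rel([.5125,.174,.16],down(172.7))
E
```

```text
clock: 1.15
tool_pos: [0.4432, 0.2613, 0.1984]
eef_rot: [0.197, 0.98, -0.011, 0.004]
contact_force: [0.3, -0.6, 0.5]
opening: 0.999
tool_pos [0.4432 0.2613 0.1984] F [ 0.3 -0.6  0.5] M [-0.01 -0.02  0.02] t 1.15 op 0.999
trans units [-0.9712 -0.5298  0.4061]
twist [-0.0067  0.0031 -0.0857]
```

```bash
python3 -m handwheel '{"twist":[[-0.0067,0.003,-0.03],[-0.0067,0.003,-0.06],[-0.0067,0.003,-0.086],[-0.0067,0.003,-0.086],[-0.0067,0.003,-0.086],[-0.0067,0.003,-0.086]],"translation":[[-0.35,-0.2,0.15],[-0.7,-0.4,0.3],[-0.97,-0.53,0.41],[-0.97,-0.53,0.41],[-0.97,-0.53,0.41],[-0.97,-0.53,0.41]],"grip":[1,1,1,1,1,1]}'
python3 - <<'E'
from h import *
rel([.5125,.174,.16],down(172.7))
c=cam('wrist');im=r.snapshot('wrist');cv2.imwrite('pics/w1.png',im)
print(c, [proj(c,[.5125+x*np.cos(-.127),.174+x*np.sin(-.127),.06]) for x in(-.039,.019)])
E
```

```text
clock: 1.65
tool_pos: [0.5121, 0.1748, 0.1595]
eef_rot: [0.064, 0.998, 0.0, -0.0]
contact_force: [-0.8, 0.9, -0.3]
opening: 1.002
tool_pos [0.5121 0.1748 0.1595] F [-0.8  0.9 -0.3] M [ 0.06  0.05 -0.03] t 1.65 op 1.0016
trans units [-0.0054 -0.0073 -0.0052]
twist [ 0.0003 -0.0002  0.    ]
{'fx': 406.70903242482643, 'fy': 406.70903242482643, 'cx': 319.2415473937758, 'cy': 239.3326252104974, 'xyz': array([0.43952192, 0.18464064, 0.30571304]), 'attitude': array([0.74289737, 0.65374457, 0.09582329, 0.10742176])} [(np.float64(316.29816768451855), np.float64(178.50987203258285)), (np.float64(316.50319623511643), np.float64(268.6673262694795))]
```

View pics/w1.png

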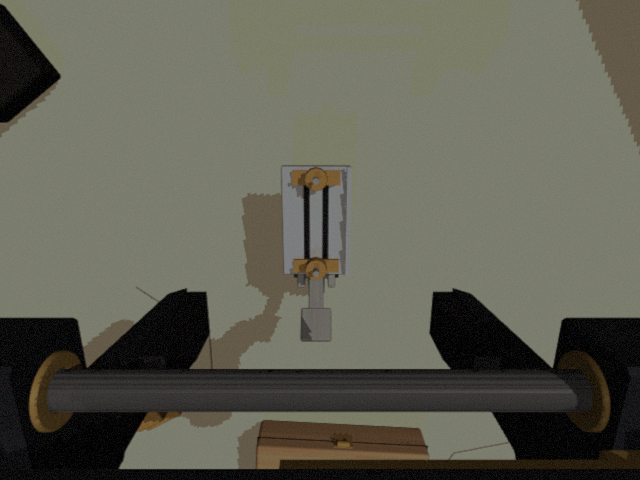

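The nuts are at (316,180) and (316,270), within about 1.5 px of the prediction, so the jaws are aligned. Next: descend and grip.

```bash
python3 -m handwheel '{"twist":[[0,0,0],[0,0,0],[0,0,0],[0,0,0],[0,0,0]],"translation":[[-0.01,-0.01,0.3],[-0.01,-0.01,0.6],[-0.01,-0.01,0.9],[-0.01,-0.01,1],[-0.01,-0.01,1]],"grip":[1,1,1,1,1]}'
python3 - <<'E'
from h import *
rel([.513,.1735,.017],down(172.7))
E
```

```text
clock: 2.12
tool_pos: [0.5104, 0.1762, 0.0583]
eef_rot: [0.061, 0.998, 0.0, -0.002]
contact_force: [0.6, 0.2, -0.6]
opening: 1.003
tool_pos [0.5104 0.1762 0.0583] F [ 0.6  0.2 -0.6] M [ 0.02  0.05 -0.03] t 2.12 op 1.0034
trans units [-0.0309 -0.0237  0.4127]
twist [-0.0001 -0.0013  0.0017]
```

```bash
python3 -m handwheel '{"twist":[[0,-0.0013,0.0017],[0,-0.0013,0.0017],[0,-0.0013,0.0017],[0,-0.0013,0.0017],[0,-0.0013,0.0017],[0,-0.0013,0.0017]],"translation":[[-0.03,-0.024,0.15],[-0.03,-0.024,0.3],[-0.03,-0.024,0.41],[-0.03,-0.024,0.41],[-0.03,-0.024,0.41],[-0.03,-0.024,0.41]],"grip":[1,1,1,1,1,1]}'
python3 - <<'E'
from h import *
rel([.513,.1735,.017],down(172.7))
E
```

```text
clock: 2.62
tool_pos: [0.5135, 0.1741, 0.0184]
eef_rot: [0.063, 0.998, 0.0, 0.001]
contact_force: [0.2, -0.4, 1.1]
opening: 0.996
tool_pos [0.5135 0.1741 0.0184] F [ 0.2 -0.4  1.1] M [ 0.05 -0.04 -0.01] t 2.62 op 0.9958
trans units [ 0.0039 -0.0064  0.0141]
twist [0.0002 0.0004 0.0001]
```

```bash
python3 -m handwheel '{"twist":[[0,0,0],[0,0,0],[0,0,0],[0,0,0],[0,0,0],[0,0,0],[0,0,0],[0,0,0],[0,0,0],[0,0,0],[0,0,0],[0,0,0]],"translation":[[0.004,-0.006,0.014],[0.004,-0.006,0.014],[0.004,-0.006,0.014],[0.004,-0.006,0.014],[0.004,-0.006,0.014],[0.004,-0.006,0.014],[0.004,-0.006,0.014],[0.004,-0.006,0.014],[0.004,-0.006,0.014],[0.004,-0.006,0.014],[0.004,-0.006,0.014],[0.004,-0.006,0.014]],"grip":[0.55,0.5,0.45,0.4,0.4,0.4,0.4,0.4,0.4,0.4,0.4,0.4]}' 45
python3 - <<'E'
from h import *
rel([.513,.1735,.017],down(172.7))
E
```

```text
clock: 3.62
tool_pos: [0.5129, 0.1732, 0.017]
eef_rot: [0.064, 0.998, 0.0, 0.001]
contact_force: [-0.1, -1.6, 1.6]
opening: 0.495
tool_pos [0.5129 0.1732 0.017 ] F [-0.1 -1.6  1.6] M [-0.24  0.04 -0.05] t 3.62 op 0.4953
trans units [-0.0005  0.0027 -0.0001]
twist [0.0001 0.0004 0.0001]
```

```bash
python3 -m handwheel '{"twist":[[0,0,0],[0,0,0],[0,0,0],[0,0,0],[0,0,0],[0,0,0],[0,0,0],[0,0,0]],"translation":[[0,0,0],[0,0,-0.05],[0,0,-0.2],[0,0,-0.4],[0,0,-0.6],[0,0,-0.8],[0,0,-1],[0,0,-1]],"grip":[0.2,0,0,0,0,0,0,0]}' 45
python3 -m handwheel '{"twist":[[0,0,0],[0,0,0],[0,0,0],[0,0,0]],"translation":[[0,0,-0.2],[0,0,-0.4],[0,0,-0.5],[0,0,-0.5]],"grip":[0,0,0,0]}' 45
python3 - <<'E'
from h import *
rel([.5746,-.1938,.16],down(172.7))
cv2.imwrite('pics/w2.png',r.snapshot('wrist'));cv2.imwrite('pics/s2.png',r.snapshot('scene'))
E
```

```text
clock: 4.28
tool_pos: [0.5145, 0.1743, 0.1201]
eef_rot: [0.064, 0.998, 0.002, 0.003]
contact_force: [0.5, 0.7, -3.8]
opening: 0.497
clock: 4.62
tool_pos: [0.515, 0.1746, 0.1711]
eef_rot: [0.064, 0.998, 0.002, 0.004]
contact_force: [0.0, 0.6, -4.0]
opening: 0.493
tool_pos [0.515  0.1746 0.1711] F [ 0.   0.6 -4. ] M [ 0.08 -0.01  0.04] t 4.62 op 0.4925
trans units [-1.0584 -3.5789  0.1003]
twist [ 0.0017  0.0027 -0.    ]
```

View pics/w2.png

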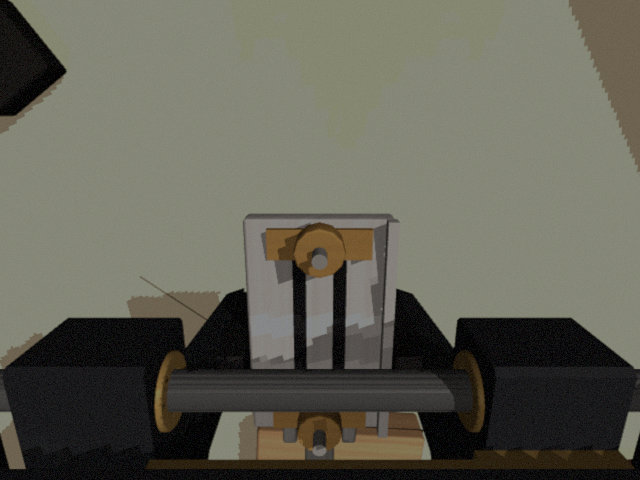

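View pics/s2.png

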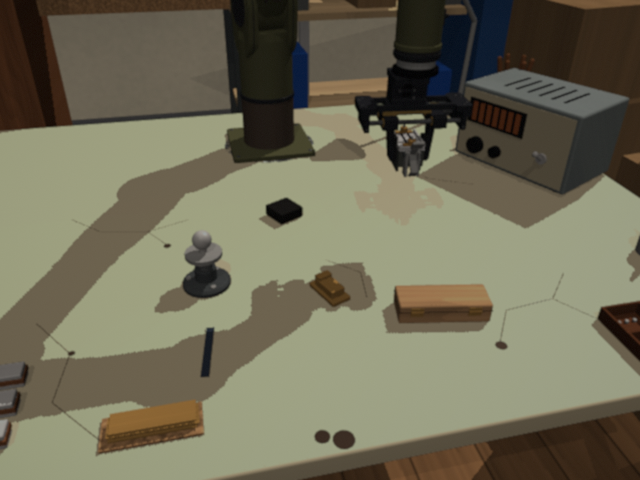

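Held firmly at 4.0 N (its weight), level and centred: the nuts are at (320,250) and (320,435). Next: carry it toward the mount, stopping where the wrist camera sees the ball beside the holder.

```bash
python3 -m handwheel '{"twist":[[0.0017,0.0027,0],[0.0017,0.0027,0],[0.0017,0.0027,0],[0.0017,0.0027,0],[0.0017,0.0027,0]],"translation":[[-0.1,-0.2,0],[-0.2,-0.45,0],[-0.35,-0.7,0],[-0.48,-0.96,0],[-0.48,-0.96,0]],"grip":[0,0,0,0,0]}'
python3 -m handwheel '{"twist":[[0,0,0],[0,0,0],[0,0,0],[0,0,0]],"translation":[[-0.12,-0.25,0],[-0.24,-0.5,0],[-0.36,-0.75,0],[-0.48,-0.96,0]],"grip":[0,0,0,0]}'
python3 -m handwheel '{"twist":[[0,0,0],[0,0,0],[0,0,0],[0,0,0],[0,0,0],[0,0,0],[0,0,0]],"translation":[[-0.12,-0.25,0],[-0.24,-0.5,0],[-0.36,-0.75,0],[-0.45,-0.9,0],[-0.48,-0.96,0],[-0.48,-0.96,0],[-0.48,-0.96,0]],"grip":[0,0,0,0,0,0,0]}'
python3 - <<'E'
from h import *
rel([.5746,-.1938,.14],down(172.7))
c=cam('wrist');cv2.imwrite('pics/w3.png',r.snapshot('wrist'))
s=r.get_state();T=R.from_quat(s['eef_rot'])
print('ball pred',proj(c,[.5746,-.1938,.0895]))
for x in(-.039,.019):print([np.round(proj(c,s['tool_pos']+T.apply([-x,0,-.051+dz])),1) for dz in(0,.006)])
for dz in (-.003,.003): print(proj(c,[.5746,-.1938,.0895+dz]))
E
```

```text
clock: 5.13
tool_pos: [0.5501, 0.0635, 0.1667]
eef_rot: [0.069, 0.998, -0.005, -0.003]
contact_force: [0.4, -1.1, -3.7]
opening: 0.494
clock: 5.47
tool_pos: [0.5834, -0.0406, 0.1653]
eef_rot: [0.069, 0.998, -0.005, -0.005]
contact_force: [-0.2, 0.4, -4.0]
opening: 0.495
clock: 6.05
tool_pos: [0.6168, -0.1405, 0.1647]
eef_rot: [0.069, 0.998, -0.005, -0.006]
contact_force: [0.8, 0.6, -4.0]
opening: 0.494
tool_pos [ 0.6168 -0.1405  0.1647] F [ 0.8  0.6 -4. ] M [0.11 0.02 0.01] t 6.05 op 0.494
trans units [ 0.3422 -0.5829  0.257 ]
twist [-0.0031 -0.0036 -0.0031]
ball pred (np.float64(212.87248850463152), np.float64(193.07244228398463))
[array([319.5, 262.7]), array([319.5, 254.9])]
[array([319.8, 452.3]), array([319.8, 436.7])]
(np.float64(214.27067072378702), np.float64(192.18407505544764))
(np.float64(211.43789289843224), np.float64(193.98394559542024))
```

View pics/w3.png

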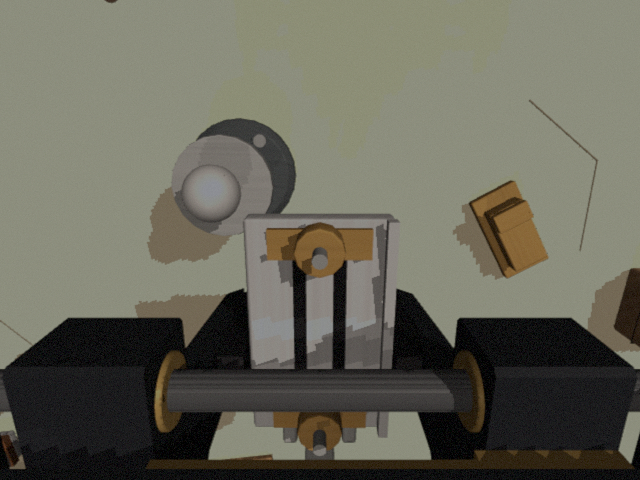

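Ball in the wrist view is at (211.5,193.5) against a predicted (212.9,193.1), so my triangulation is good to about 1 mm. The nuts sit about 1 mm toward −x in the grip, so I'll aim the TCP at (0.576, −0.1945).

```bash
python3 -m handwheel '{"twist":[[-0.003,-0.0036,-0.003],[-0.003,-0.0036,-0.003],[-0.003,-0.0036,-0.003],[-0.003,-0.0036,-0.003],[-0.003,-0.0036,-0.003],[-0.003,-0.0036,-0.003],[-0.003,-0.0036,-0.003]],"translation":[[0.1,-0.15,0],[0.2,-0.3,0],[0.3,-0.5,0],[0.33,-0.59,0.1],[0.33,-0.59,0.2],[0.33,-0.59,0.25],[0.33,-0.59,0.25]],"grip":[0,0,0,0,0,0,0]}'
python3 - <<'E'
from h import *
rel([.576,-.1945,.13],down(172.7))
E
```

```text
clock: 6.68
tool_pos: [0.5758, -0.191, 0.1391]
eef_rot: [0.062, 0.998, 0.001, -0.001]
contact_force: [0.2, 0.1, -3.5]
opening: 0.493
tool_pos [ 0.5758 -0.191   0.1391] F [ 0.2  0.1 -3.5] M [ 0.02 -0.02  0.08] t 6.68 op 0.4933
trans units [-0.0064 -0.0343  0.0913]
twist [ 0.0008 -0.0006  0.0012]
```

```bash
python3 -m handwheel '{"twist":[[0.0008,-0.0006,0.001],[0.0008,-0.0006,0.001],[0.0008,-0.0006,0.001],[0.0008,-0.0006,0.001]],"translation":[[-0.006,-0.034,0.05],[-0.006,-0.034,0.09],[-0.006,-0.034,0.09],[-0.006,-0.034,0.09]],"grip":[0,0,0,0]}'
python3 - <<'E'
from h import *
rel([.576,-.1945,.115],down(172.7))
a=r.snapshot('scene')
crop(a,140,170,120,130,4,'pics/s4.png')
E
```

```text
clock: 7.02
tool_pos: [0.5761, -0.1938, 0.1298]
eef_rot: [0.063, 0.998, 0.0, -0.0]
contact_force: [-0.2, -1.0, -3.7]
opening: 0.495
tool_pos [ 0.5761 -0.1938  0.1298] F [-0.2 -1.  -3.7] M [ 0.02  0.02 -0.05] t 7.02 op 0.4953
trans units [ 0.0003 -0.0067  0.148 ]
twist [ 0.0001 -0.0002  0.0004]
```

View pics/s4.png

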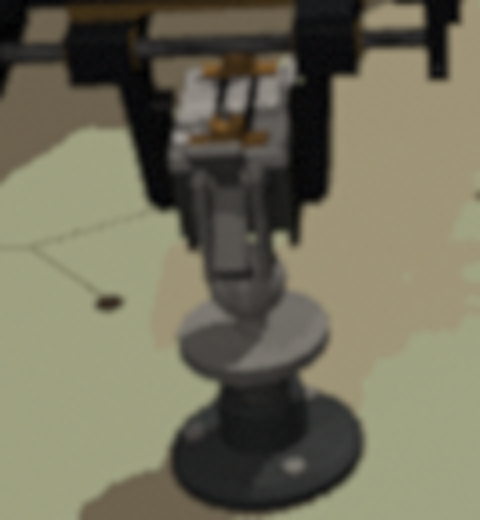

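The holder hangs over the ball (about (245,285) in the crop), roughly centred. Lowering slowly.

```bash
python3 -m handwheel '{"twist":[[0,0,0],[0,0,0],[0,0,0],[0,0,0],[0,0,0],[0,0,0]],"translation":[[0,-0.006,0.02],[0,-0.006,0.04],[0,-0.006,0.06],[0,-0.006,0.08],[0,-0.006,0.1],[0,-0.006,0.1]],"grip":[0,0,0,0,0,0]}'
python3 -m handwheel '{"twist":[[0,0,0],[0,0,0],[0,0,0],[0,0,0],[0,0,0],[0,0,0]],"translation":[[0,0,0.015],[0,0,0.03],[0,0,0.045],[0,0,0.06],[0,0,0.08],[0,0,0.08]],"grip":[0,0,0,0,0,0]}'
python3 - <<'E'
from h import *
rel([.576,-.1945,.10],down(172.7))
E
```

```text
clock: 7.57
tool_pos: [0.5759, -0.1946, 0.1196]
eef_rot: [0.063, 0.998, 0.0, -0.0]
contact_force: [0.2, -0.4, -2.8]
opening: 0.498
clock: 8.07
tool_pos: [0.5756, -0.1946, 0.1112]
eef_rot: [0.063, 0.998, 0.0, -0.001]
contact_force: [0.7, -0.0, -3.9]
opening: 0.492
tool_pos [ 0.5756 -0.1946  0.1112] F [ 0.7 -0.  -3.9] M [-0.02  0.02 -0.02] t 8.07 op 0.4925
trans units [-0.0039  0.0016  0.1121]
twist [ 0.0001 -0.0004  0.0003]
```

```bash
python3 -m handwheel '{"twist":[[0,0,0],[0,0,0],[0,0,0],[0,0,0],[0,0,0]],"translation":[[0,0,0.01],[0,0,0.02],[0,0,0.03],[0,0,0.04],[0,0,0.05]],"grip":[0,0,0,0,0]}'
python3 -m handwheel '{"twist":[[0,0,0],[0,0,0],[0,0,0],[0,0,0],[0,0,0]],"translation":[[0,0,0.01],[0,0,0.02],[0,0,0.03],[0,0,0.04],[0,0,0.04]],"grip":[0,0,0,0,0]}'
python3 - <<'E'
from h import *
rel([.576,-.1945,.10],down(172.7))
E
```

```text
clock: 8.48
tool_pos: [0.5756, -0.1946, 0.1061]
eef_rot: [0.063, 0.998, 0.0, -0.001]
contact_force: [-0.4, 0.8, -2.9]
opening: 0.496
clock: 8.9
tool_pos: [0.5755, -0.1946, 0.1019]
eef_rot: [0.063, 0.998, 0.0, -0.001]
contact_force: [0.2, -0.3, -4.3]
opening: 0.493
tool_pos [ 0.5755 -0.1946  0.1019] F [ 0.2 -0.3 -4.3] M [-0.02 -0.02 -0.03] t 8.9 op 0.4926
trans units [-0.0049  0.0011  0.019 ]
twist [ 0.0001 -0.0005  0.0004]
```

```bash
for i in 1 2 3; do python3 -m handwheel '{"twist":[[0,0,0],[0,0,0],[0,0,0]],"translation":[[0,0,0.01],[0,0,0.02],[0,0,0.02]],"grip":[0,0,0]}' | grep -v -e eef -e open; done
```

```text
clock: 9.15
tool_pos: [0.5753, -0.1945, 0.0997]
contact_force: [-0.3, 0.5, -4.1]
clock: 9.4
tool_pos: [0.5752, -0.1948, 0.0975]
contact_force: [-0.6, -0.9, -3.3]
clock: 9.65
tool_pos: [0.5751, -0.1955, 0.0954]
contact_force: [-0.4, -1.9, -2.8]
```

```bash
for i in 1 2 ; do python3 -m handwheel '{"twist":[[0,0,0],[0,0,0],[0,0,0]],"translation":[[0,0,0.01],[0,0,0.01],[0,0,0.01]],"grip":[0,0,0]}' | grep -v -e eef -e open; done
```

```text
clock: 9.9
tool_pos: [0.5751, -0.1957, 0.0943]
contact_force: [0.3, -1.4, -4.5]
clock: 10.15
tool_pos: [0.5753, -0.1958, 0.0934]
contact_force: [-0.5, -1.0, -3.0]
```

```bash
for i in 1 2 3; do python3 -m handwheel '{"twist":[[0,0,0],[0,0,0],[0,0,0]],"translation":[[0,0,0.01],[0,0,0.01],[0,0,0.01]],"grip":[0,0,0]}' | grep -v -e eef -e open; done
```

```text
clock: 10.4
tool_pos: [0.5757, -0.1959, 0.0923]
contact_force: [1.1, -1.5, -4.0]
clock: 10.65
tool_pos: [0.5758, -0.1959, 0.0913]
contact_force: [1.2, -1.9, -1.8]
clock: 10.9
tool_pos: [0.5758, -0.1959, 0.0902]
contact_force: [0.8, -1.1, -1.5]
```

```bash
for i in 1 2 3; do python3 -m handwheel '{"twist":[[0,0,0],[0,0,0],[0,0,0]],"translation":[[0,0,0.01],[0,0,0.01],[0,0,0.01]],"grip":[0,0,0]}' | grep -v -e eef -e open; done
```

```text
clock: 11.15
tool_pos: [0.5758, -0.1959, 0.0887]
contact_force: [1.3, -2.5, -4.7]
clock: 11.4
tool_pos: [0.5755, -0.1959, 0.0868]
contact_force: [1.1, -2.3, -9.1]
clock: 11.65
tool_pos: [0.575, -0.1958, 0.0851]
contact_force: [0.7, -1.6, -10.2]
```

```bash
python3 - <<'E'
from h import *
rel([.5746,-.1945,.0855],down(172.7))
a=r.snapshot('scene');cv2.imwrite('pics/s5f.png',a)
crop(a,140,170,120,130,4,'pics/s5.png')
cv2.imwrite('pics/w5.png',r.snapshot('wrist'))
rel([.5746,-.1945,.0855],down(172.7))
E
```

```text
tool_pos [ 0.575  -0.1958  0.0851] F [  0.7  -1.6 -10.2] M [-0.38 -0.28  0.02] t 11.65 op 0.4938
trans units [ 0.0057  0.0119 -0.0041]
twist [-0.0001 -0.0009  0.0002]
tool_pos [ 0.5748 -0.1958  0.0852] F [ 1.  -1.1 -9.1] M [-0.32 -0.22  0.04] t 11.75 op 0.4911
trans units [ 0.0041  0.0124 -0.0027]
twist [-0.0002 -0.001   0.0001]
```

View pics/s5.png

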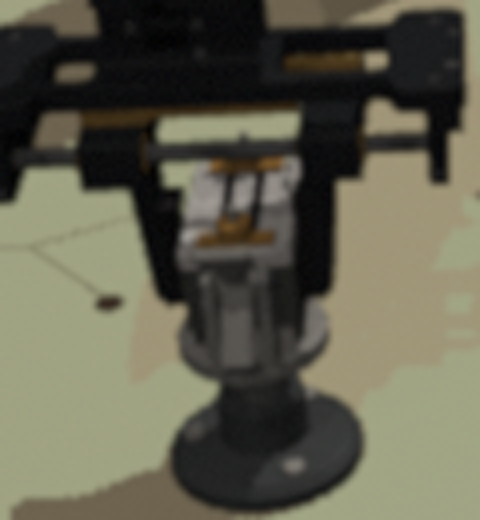

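View pics/w5.png

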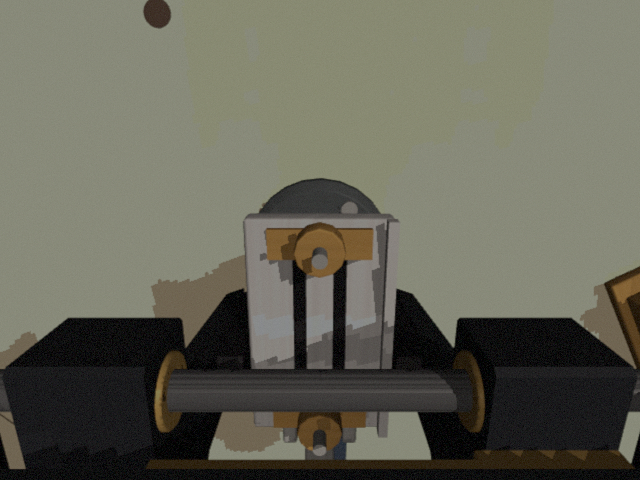

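Still upright in the grip (nuts at (320,250) and (320,435)), with the holder down over the collar. It is being pulled downward, so the keepers have been passed. Continuing gently until the roof is felt.

```bash
for i in 1 2; do python3 -m handwheel '{"twist":[[0,0,0],[0,0,0],[0,0,0]],"translation":[[0,0,0.01],[0,0,0.01],[0,0,0.01]],"grip":[0,0,0]}' | grep -v -e eef -e open; done
```

```text
clock: 12.0
tool_pos: [0.5748, -0.1957, 0.0846]
contact_force: [0.5, -1.5, -3.6]
clock: 12.25
tool_pos: [0.5749, -0.1958, 0.0844]
contact_force: [-2.3, -0.9, 5.5]
```

Roof felt at TCP z = 0.0844: force jumped about 9 N in 0.2 mm, about where vision put home (0.0855). Contact began about 11 mm higher (0.0954), as it should. Releasing now.

```bash
python3 -m handwheel '{"twist":[[0,0,0],[0,0,0],[0,0,0],[0,0,0],[0,0,0],[0,0,0],[0,0,0]],"translation":[[0,0,0],[0,0,0],[0,0,0],[0,0,0],[0,0,0],[0,0,0],[0,0,0]],"grip":[0.55,0.65,0.8,0.9,0.9,0.9,0.9]}'
python3 - <<'E'
from h import *
rel([.5746,-.1945,.0855],down(172.7))
a=r.snapshot('scene');crop(a,140,170,120,130,4,'pics/s6.png')
E
```

```text
clock: 12.83
tool_pos: [0.5749, -0.1957, 0.0842]
eef_rot: [0.063, 0.998, -0.0, -0.001]
contact_force: [-0.2, 0.2, 0.3]
opening: 0.9
tool_pos [ 0.5749 -0.1957  0.0842] F [-0.2  0.2  0.3] M [ 0.03  0.02 -0.04] t 12.83 op 0.9001
trans units [ 0.0046  0.0115 -0.0126]
twist [-0.0003 -0.0009  0.0002]
```

View pics/s6.png

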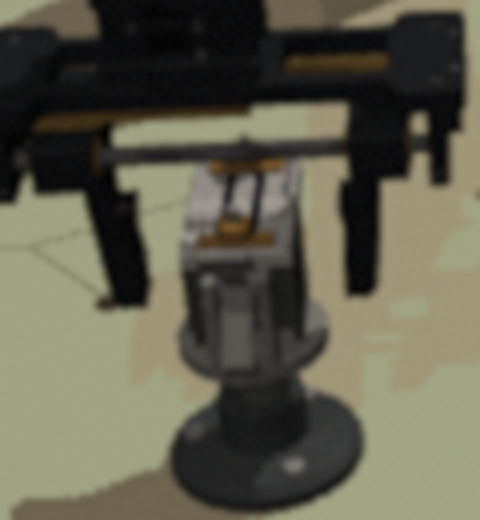

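The holder stays put, seated upright on the ball. Backing straight up, closing the fingers and checking from above.

```bash
python3 -m handwheel '{"twist":[[0,0,0],[0,0,0],[0,0,0],[0,0,0],[0,0,0],[0,0,0],[0,0,0]],"translation":[[0,0,-0.1],[0,0,-0.3],[0,0,-0.6],[0,0,-0.9],[0,0,-1],[0,0,-1],[0,0,-1]],"grip":[0.9,0.9,0.9,0.9,0.9,0.9,0.9]}'
python3 -m handwheel '{"twist":[[0,0,0],[0,0,0],[0,0,0],[0,0,0],[0,0,0],[0,0,0],[0,0,0],[0,0,0]],"translation":[[0,0,0],[0,0,0],[0,0,0],[0,0,0],[0,0,0],[0,0,0],[0,0,0],[0,0,0]],"grip":[0.5,0,0,0,0,0,0,0]}' 20
python3 - <<'E'
from h import *
rel([.575+.06*np.cos(.127),-.1957-.06*np.sin(.127),.16],down(172.7))
c=cam('wrist');im=r.snapshot('wrist');cv2.imwrite('pics/w7.png',im)
a=r.snapshot('scene');crop(a,140,170,120,130,4,'pics/s7.png')
ct=cam('top');im=r.snapshot('top');crop(im,390,170,120,120,4,'pics/t7.png')
E
```

```text
clock: 13.47
tool_pos: [0.5751, -0.1959, 0.1845]
eef_rot: [0.064, 0.998, -0.001, -0.001]
contact_force: [0.1, 0.8, -0.0]
opening: 0.898
clock: 14.13
tool_pos: [0.5751, -0.1958, 0.1845]
eef_rot: [0.063, 0.998, -0.001, -0.001]
contact_force: [-0.1, -0.6, 0.2]
opening: 0.318
tool_pos [ 0.5751 -0.1958  0.1845] F [-0.1 -0.6  0.2] M [-0.01 -0.01  0.05] t 14.13 op 0.3182
trans units [-0.5996  0.0013  0.2435]
twist [-0.0004 -0.0007  0.0001]
```

View pics/w7.png

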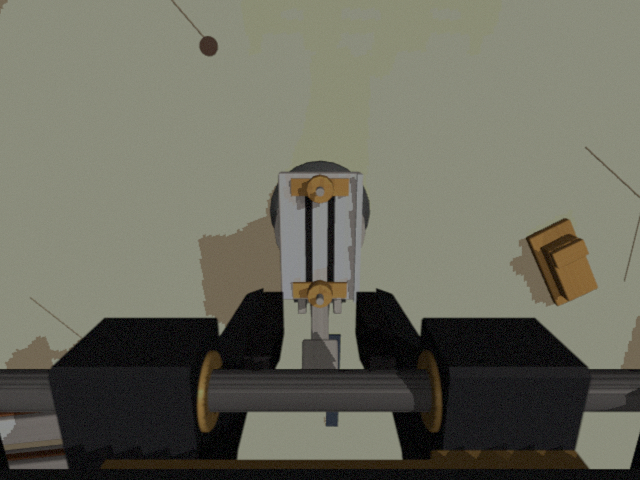

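View pics/s7.png

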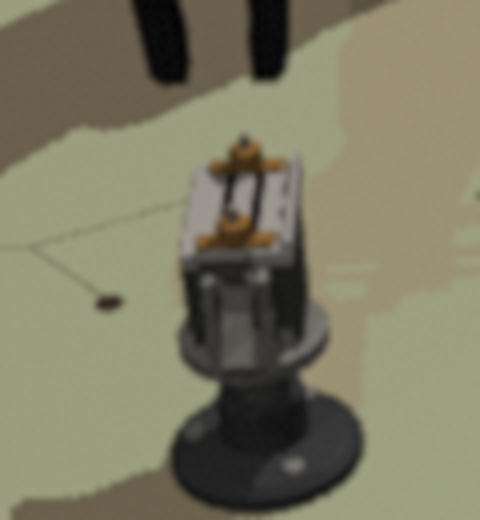

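Unchanged after backing off, lever up, pad at (320,355) on the tool's centre line. Moving the shut fingertips above the pad.

```bash
python3 -m handwheel '{"twist":[[0,0,0],[0,0,0],[0,0,0],[0,0,0],[0,0,0],[0,0,0],[0,0,0]],"translation":[[-0.15,0,0],[-0.3,0,0],[-0.43,0,0],[-0.43,0,0.1],[-0.43,0,0.2],[-0.43,0,0.29],[-0.43,0,0.29]],"grip":[0,0,0,0,0,0,0]}'
python3 - <<'E'
from h import *
h0=np.array([.574,-.1957]);u=np.array([np.cos(.127),-np.sin(.127)])
rel([*(h0+u*.044),.145],down(172.7))
a=r.snapshot('scene');crop(a,140,150,120,130,4,'pics/s8.png')
E
```

```text
clock: 14.87
tool_pos: [0.6147, -0.2011, 0.1525]
eef_rot: [0.063, 0.998, -0.0, -0.004]
contact_force: [-0.2, -0.3, 0.1]
opening: 0.004
tool_pos [ 0.6147 -0.2011  0.1525] F [-0.2 -0.3  0.1] M [ 0.03  0.02 -0.01] t 14.87 op 0.0043
trans units [-0.0295  0.0024  0.0749]
twist [-0.0004 -0.0026  0.0002]
```

View pics/s8.png

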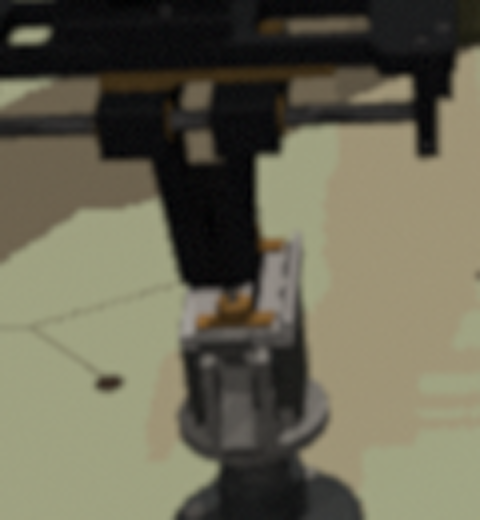

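```bash
python3 - <<'E'
from h import *
h0=np.array([.574,-.1957]);u=np.array([np.cos(.127),-np.sin(.127)])
c=cam('scene');f=lambda x,z:print(x,z,(np.array(proj(c,[*(h0+u*x),z]))-[140,150])*4)
for x,z in[(.041,.1525),(.050,.1525),(.050,.1375),(.058,.146),(.043,.13),(.019,.1355),(.066,.1095)]:f(x,z)
E
```

```text
0.041 0.1525 [217.05042541 275.94248481]
0.05 0.1525 [214.93416021 288.20382259]
0.05 0.1375 [219.32668207 322.25220326]
0.058 0.146 [214.95706187 314.20034563]
0.043 0.13 [223.07384338 329.26297465]
0.019 0.1355 [226.815378   284.67940167]
0.066 0.1095 [223.75470656 407.47261726]
```

The scene view puts a plate lower than I expected for an open lever. I'll triangulate the pad from the first views before touching it.

```bash
python3 - <<'E'
from h import *
ct=cam('top');cs=cam('scene')
w1={'fx':406.709,'fy':406.709,'cx':319.2415,'cy':239.3326,'xyz':np.array([0.43952192,0.18464064,0.30571304]),'attitude':np.array([0.74289737,0.65374457,0.09582329,0.10742176])}
print(tri([ray(ct,214,245.5),ray(w1,316,325)]))
for n,a,b in[('nut+',(210.75,268.25),(316,270)),('nut-',(205.25,305.25),(316.5,180))]:print(n,tri([ray(ct,*a),ray(w1,*b)]))
h0=np.array([.5125,.1735]);u=np.array([np.cos(.127),-np.sin(.127)])
for x,z in[(.050,.070),(.066,.042)]:
    p=[*(h0+u*x),z];print(x,z,'top',proj(ct,p),(np.array(proj(ct,p))-[170,225])*4,'w1',proj(w1,p),'scene',(np.array(proj(cs,p))-[350,185])*4)
E
python3 - <<'E'
import cv2
s=cv2.imread('pics/s5f.png')
s=cv2.imread('pics/scene0.png')[195:255,375:425]
s=cv2.convertScaleAbs(s,alpha=2.2)
cv2.imwrite('pics/z2.png',cv2.resize(s,None,fx=10,fy=10,interpolation=cv2.INTER_CUBIC))
E
```

```text
(array([0.56663003, 0.16619841, 0.06787107]), [np.float64(0.0006398398923204776), np.float64(0.0006398398923205323)])
nut+ (array([0.5311845 , 0.17124035, 0.06254631]), [np.float64(8.434270440277024e-05), np.float64(8.434270440264532e-05)])
nut- (array([0.47433567, 0.17883091, 0.06055753]), [np.float64(0.0003284250782915607), np.float64(0.0003284250782915368)])
0.05 0.07 top (np.float64(212.65459636856508), np.float64(247.91032205999218)) [170.61838547  91.64128824] w1 (np.float64(315.76349271046814), np.float64(319.5479949426727)) scene [228.60123323 144.19032208]
0.066 0.042 top (np.float64(218.35279019471142), np.float64(240.77827221470383)) [193.41116078  63.11308886] w1 (np.float64(316.06671408781756), np.float64(321.17041657026175)) scene [231.54813159 216.06522613]
```

View pics/z2.png

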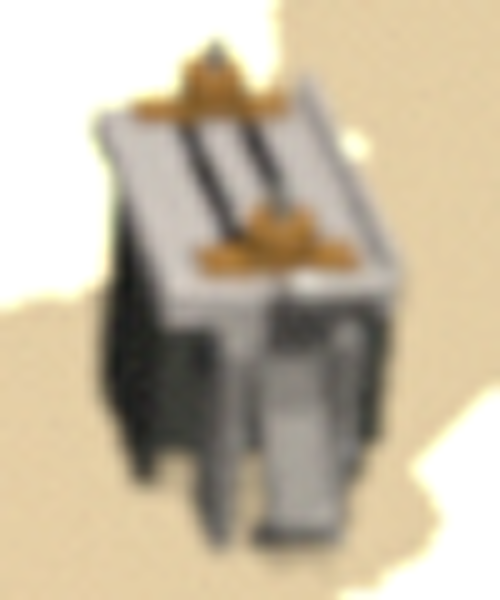

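View pics/t7.png

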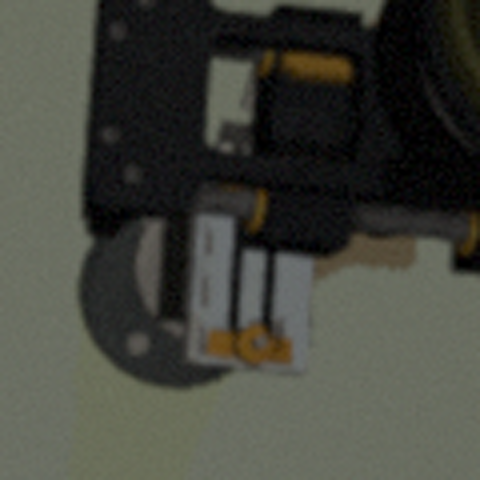

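Top and wrist views triangulate the pad at about 54 mm out and z 68 mm, so the lever is open; the hanging plate in the scene view is its lower jaw arm. Positioning over the pad and pressing by feel.

```bash
python3 -m handwheel '{"twist":[[0,-0.0026,0],[0,-0.0026,0],[0,-0.0026,0],[0,-0.0026,0]],"translation":[[-0.03,0,0],[-0.05,0,0.02],[-0.05,0,0.04],[-0.05,0,0.04]],"grip":[0,0,0,0]}' | grep -v -e eef -e open
for i in 1 2; do python3 -m handwheel '{"twist":[[0,0,0],[0,0,0],[0,0,0]],"translation":[[0,0,0.01],[0,0,0.02],[0,0,0.02]],"grip":[0,0,0]}' | grep -v -e eef -e open; done
```

```text
clock: 15.25
tool_pos: [0.6205, -0.2019, 0.1495]
contact_force: [0.7, -0.5, 0.1]
clock: 15.5
tool_pos: [0.6203, -0.2019, 0.1474]
contact_force: [-0.2, -0.1, 0.7]
clock: 15.75
tool_pos: [0.6202, -0.2019, 0.1452]
contact_force: [-1.0, 0.3, -0.0]
```

```bash
for i in 1 2 3; do python3 -m handwheel '{"twist":[[0,0,0],[0,0,0],[0,0,0]],"translation":[[-0.005,0,0.01],[-0.01,0,0.02],[-0.01,0,0.02]],"grip":[0,0,0]}' | grep -v -e eef -e open; done
```

```text
clock: 16.0
tool_pos: [0.6212, -0.202, 0.1429]
contact_force: [-0.1, 0.0, 0.3]
clock: 16.25
tool_pos: [0.6222, -0.2021, 0.1407]
contact_force: [0.3, -0.1, 0.4]
clock: 16.5
tool_pos: [0.6232, -0.2022, 0.1385]
contact_force: [0.0, 1.1, 0.9]
```

```bash
for i in 1 2 3; do python3 -m handwheel '{"twist":[[0,0,0],[0,0,0],[0,0,0]],"translation":[[0,0,0.01],[0,0,0.02],[0,0,0.02]],"grip":[0,0,0]}' | grep -v -e eef -e open; done
python3 - <<'E'
from h import *
a=r.snapshot('scene');crop(a,140,150,120,130,4,'pics/s9.png')
rel([0,0,0])
E
```

```text
clock: 16.75
tool_pos: [0.623, -0.2022, 0.1362]
contact_force: [0.7, -0.0, 0.0]
clock: 17.0
tool_pos: [0.6231, -0.2021, 0.1342]
contact_force: [-0.5, -0.5, 0.8]
clock: 17.25
tool_pos: [0.6233, -0.2022, 0.1324]
contact_force: [-0.3, 0.7, 2.8]
tool_pos [ 0.6233 -0.2022  0.1325] F [ 0.5 -0.4  2.9] M [0.06 0.07 0.03] t 17.3 op 0.005
trans units [6.4403 1.2188 1.318 ]
```

View pics/s9.png

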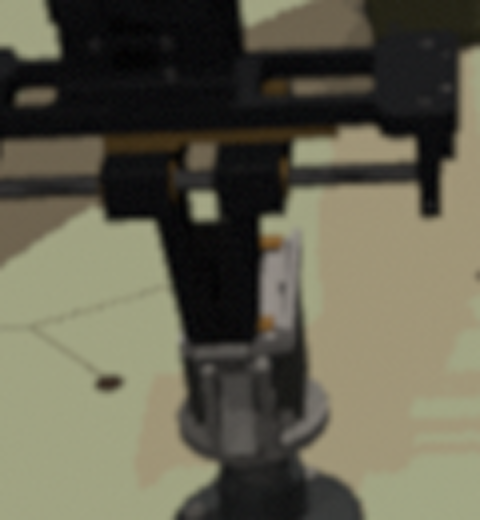

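Contact at z = 0.1325, about 3 N. Following the lever's arc down in small steps.

```bash
for i in 1 2 3 4; do python3 -m handwheel '{"twist":[[0,0,0],[0,0,0],[0,0,0]],"translation":[[-0.008,0,0.01],[-0.015,0,0.02],[-0.015,0,0.02]],"grip":[0,0,0]}' | grep -v -e eef -e open; done
```

```text
clock: 17.55
tool_pos: [0.6252, -0.2024, 0.1305]
contact_force: [0.2, 0.2, 3.1]
clock: 17.8
tool_pos: [0.6268, -0.2026, 0.1282]
contact_force: [-0.3, 0.3, 3.3]
clock: 18.05
tool_pos: [0.6286, -0.2028, 0.1262]
contact_force: [0.1, 0.2, 4.3]
clock: 18.3
tool_pos: [0.6302, -0.2031, 0.1241]
contact_force: [-0.4, 0.1, 3.6]
```

```bash
for i in 1 2 3 4; do python3 -m handwheel '{"twist":[[0,0,0],[0,0,0],[0,0,0]],"translation":[[-0.004,0,0.01],[-0.008,0,0.02],[-0.008,0,0.02]],"grip":[0,0,0]}' | grep -v -e eef -e open; done
```

```text
clock: 18.55
tool_pos: [0.6312, -0.2032, 0.1219]
contact_force: [-0.0, -0.5, 2.6]
clock: 18.8
tool_pos: [0.6322, -0.2033, 0.1197]
contact_force: [0.7, -0.6, 3.1]
clock: 19.05
tool_pos: [0.633, -0.2034, 0.1174]
contact_force: [0.6, -0.7, 2.5]
clock: 19.3
tool_pos: [0.6337, -0.2035, 0.1151]
contact_force: [-0.0, 0.7, 2.4]
```

```bash
for i in 1 2 3; do python3 -m handwheel '{"twist":[[0,0,0],[0,0,0],[0,0,0]],"translation":[[-0.003,0,0.01],[-0.005,0,0.02],[-0.005,0,0.02]],"grip":[0,0,0]}' | grep -v -e eef -e open; done
```

```text
clock: 19.55
tool_pos: [0.6342, -0.2035, 0.1128]
contact_force: [0.5, -0.3, 2.6]
clock: 19.8
tool_pos: [0.6346, -0.2036, 0.1106]
contact_force: [-0.0, -0.4, 2.6]
clock: 20.05
tool_pos: [0.6349, -0.2037, 0.1083]
contact_force: [-0.4, -0.1, 1.9]
```

```bash
for i in 1 2 3; do python3 -m handwheel '{"twist":[[0,0,0],[0,0,0]],"translation":[[0,0,0.01],[0,0,0.01]],"grip":[0,0]}' | grep -v -e eef -e open; done
python3 - <<'E'
from h import *
cv2.imwrite('pics/w10.png',r.snapshot('wrist'))
a=r.snapshot('scene');crop(a,140,150,120,130,4,'pics/s10.png')
E
```

```text
clock: 20.22
tool_pos: [0.635, -0.2037, 0.1072]
contact_force: [-0.0, 0.1, 3.9]
clock: 20.38
tool_pos: [0.6351, -0.2037, 0.1062]
contact_force: [0.1, -0.3, 4.4]
clock: 20.55
tool_pos: [0.6352, -0.2037, 0.1053]
contact_force: [0.3, -0.9, 4.9]
```

View pics/w10.png

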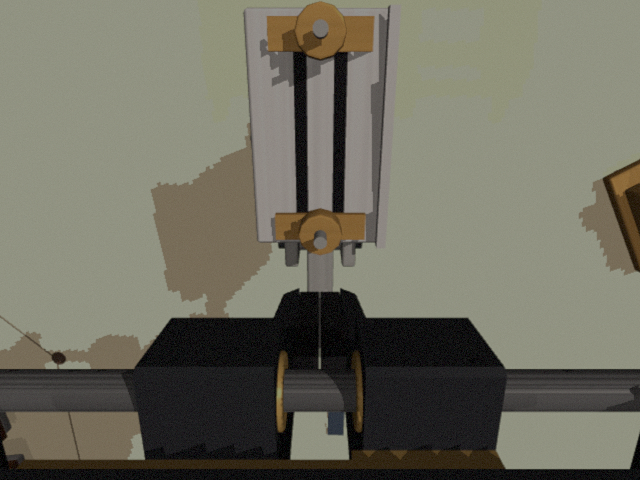

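View pics/s10.png

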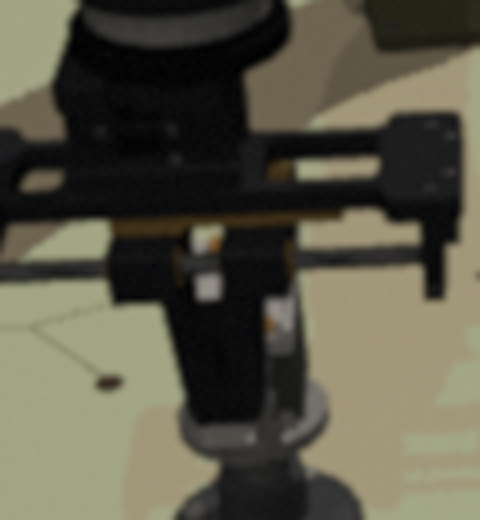

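Lever is tracking under the fingertips and the holder is still seated on the ball. Continuing by 1 mm steps to feel the stop.

```bash
for i in 1 2 3; do python3 -m handwheel '{"twist":[[0,0,0],[0,0,0]],"translation":[[0,0,0.01],[0,0,0.01]],"grip":[0,0]}' | grep -v -e eef -e open; done
```

```text
clock: 20.82
tool_pos: [0.6355, -0.2037, 0.1049]
contact_force: [-1.0, 0.3, 6.0]
clock: 20.98
tool_pos: [0.6357, -0.2038, 0.1048]
contact_force: [-1.2, -1.2, 8.6]
clock: 21.15
tool_pos: [0.6357, -0.2038, 0.1047]
contact_force: [-1.3, 0.3, 10.3]
```

```bash
python3 -m handwheel '{"twist":[[0,0,0],[0,0,0]],"translation":[[0,0,0.013],[0,0,0.013]],"grip":[0,0]}' | grep -v -e eef -e open
python3 -m handwheel '{"twist":[[0,0,0],[0,0,0],[0,0,0],[0,0,0],[0,0,0],[0,0,0]],"translation":[[0,0,-0.05],[0,0,-0.2],[0,0,-0.5],[0,0,-0.8],[0,0,-1],[0,0,-1]],"grip":[0,0,0,0,0,0]}'
python3 -m handwheel '{"twist":[[0,0,0],[0,0,0],[0,0,0],[0,0,0],[0,0,0]],"translation":[[0.3,0,0],[0.6,0,0],[0.9,0,0],[0.9,0,0],[0.9,0,0]],"grip":[0.5,1,1,1,1]}'
python3 - <<'E'
from h import *
cv2.imwrite('pics/w11.png',r.snapshot('wrist'))
a=r.snapshot('scene');crop(a,140,150,120,130,4,'pics/s11.png')
im=r.snapshot('top');crop(im,390,170,120,120,4,'pics/t11.png')
E
```

```text
clock: 21.32
tool_pos: [0.6359, -0.2038, 0.1045]
contact_force: [-2.2, 0.3, 10.3]
clock: 21.82
tool_pos: [0.638, -0.2037, 0.2089]
eef_rot: [0.064, 0.998, -0.001, 0.006]
contact_force: [0.6, -0.6, 0.4]
opening: 0.005
clock: 22.23
tool_pos: [0.5464, -0.1923, 0.2068]
eef_rot: [0.064, 0.998, -0.001, 0.004]
contact_force: [1.4, 0.1, -0.3]
opening: 0.361
```

View pics/w11.png

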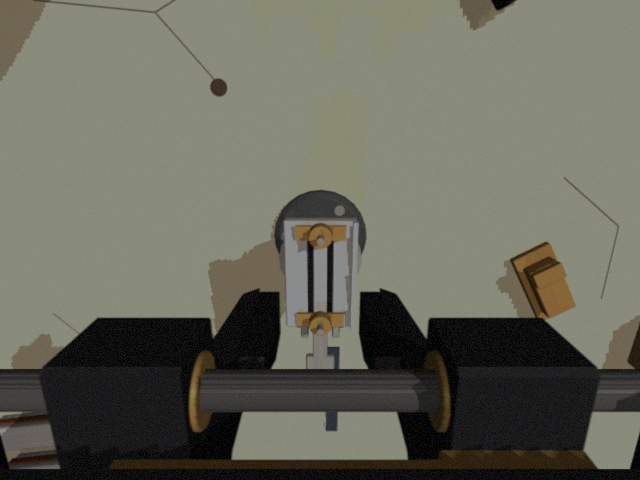

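View pics/s11.png

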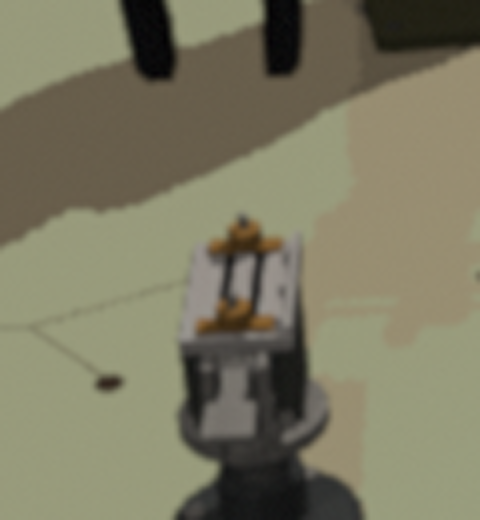

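View pics/t11.png

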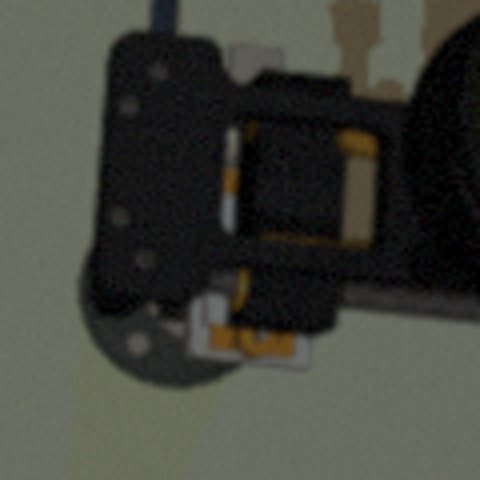

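The lever is down: pad at (228,420) in the crop, expected about (232,419) for level. Retracting for a clear triangulation.

```bash
python3 -m handwheel '{"twist":[[0,0,0],[0,0,0],[0,0,0],[0,0,0],[0,0,0],[0,0,0]],"translation":[[0.2,0.2,-0.1],[0.4,0.5,-0.3],[0.4,0.8,-0.4],[0.4,1,-0.4],[0.4,1,-0.4],[0.4,1,-0.4]],"grip":[1,1,1,1,1,1]}'
python3 - <<'E'
from h import *
cw=cam('wrist');cv2.imwrite('pics/w12.png',r.snapshot('wrist'));print(cw)
a=r.snapshot('scene');cv2.imwrite('pics/s12f.png',a);im=r.snapshot('top');cv2.imwrite('pics/t12f.png',im)
f=lambda i:cv2.resize(cv2.convertScaleAbs(i,alpha=1.6),(400,400),interpolation=cv2.INTER_CUBIC)
cv2.imwrite('pics/st12.png',np.hstack([f(a[215:285,170:240]),f(im[190:270,400:480])]))
E
```

```text
clock: 22.88
tool_pos: [0.524, -0.0864, 0.247]
eef_rot: [0.062, 0.998, -0.001, 0.007]
contact_force: [0.5, -0.5, 0.2]
opening: 0.946
{'fx': 406.70903242482643, 'fy': 406.70903242482643, 'cx': 319.2415473937758, 'cy': 239.3326252104974, 'xyz': array([ 0.44937713, -0.07629969,  0.39212818]), 'attitude': array([0.74103799, 0.65425103, 0.10003617, 0.11318587])}
```

View pics/st12.png

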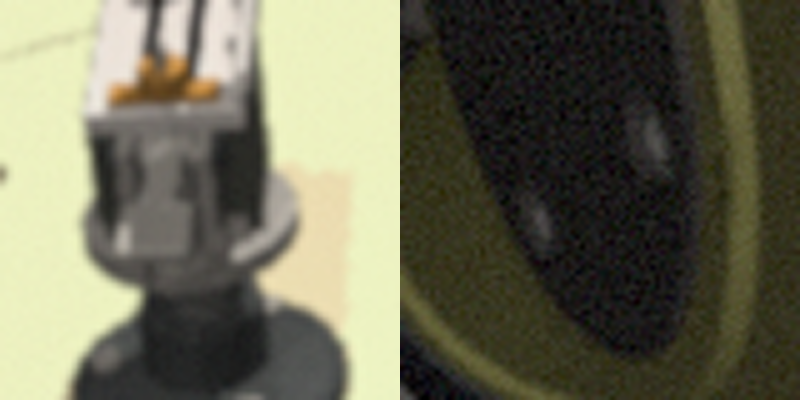

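View pics/w12.png

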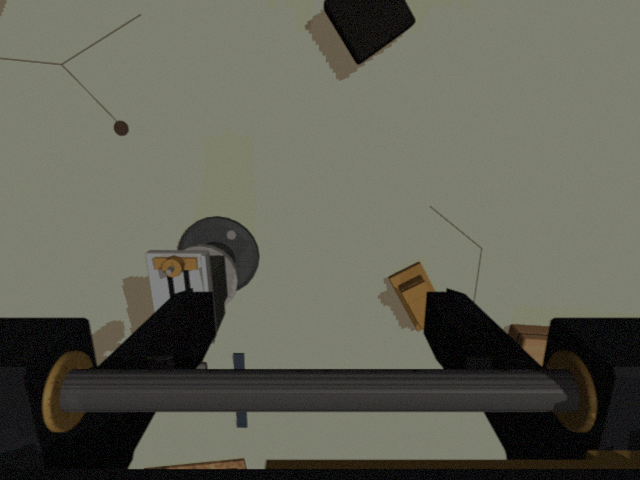

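The arm blocks the top camera, so I'm moving further aside.

```bash
for i in 1 2; do python3 -m handwheel '{"twist":[[0,0,0],[0,0,0],[0,0,0],[0,0,0]],"translation":[[0,0.3,0],[0,0.6,0],[0,1,0],[0,1,0]],"grip":[1,1,1,1]}' | grep tool; done
python3 - <<'E'
from h import *
a=r.snapshot('scene');cv2.imwrite('pics/s13f.png',a);im=r.snapshot('top');cv2.imwrite('pics/t13f.png',im)
f=lambda i:cv2.resize(cv2.convertScaleAbs(i,alpha=1.6),(400,400),interpolation=cv2.INTER_CUBIC)
cv2.imwrite('pics/st13.png',np.hstack([f(a[215:285,170:240]),f(im[180:260,400:480])]))
E
```

```text
tool_pos: [0.537, 0.0186, 0.2464]
tool_pos: [0.5496, 0.1273, 0.2472]
```

View pics/st13.png

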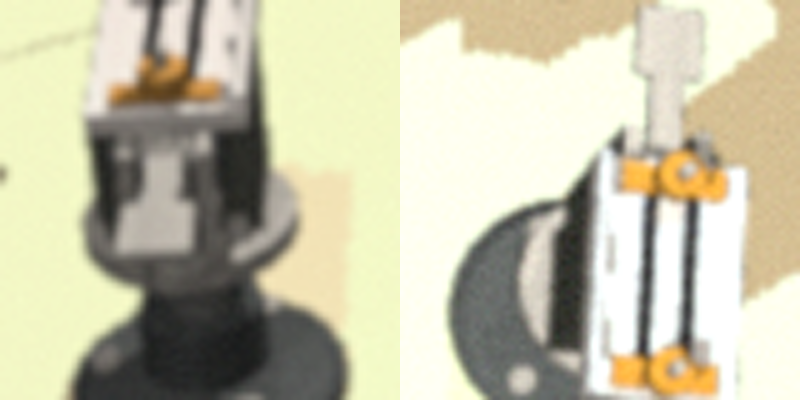

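View pics/t13f.png

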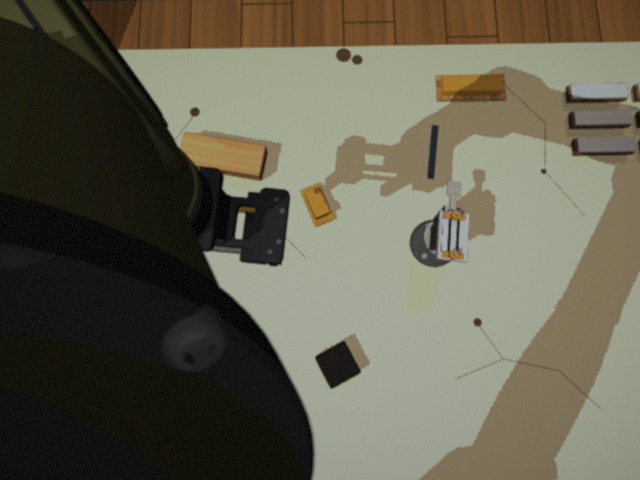

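```bash
python3 - <<'E'
from h import *
ct=cam('top');cs=cam('scene')
T=lambda x,y:ray(ct,x/5+400,y/5+180);S=lambda x,y:ray(cs,x/5.714+170,y/5.714+215)
pad,e=tri([T(270,44),S(156,229)]);print('pad',pad,e)
edge,e=tri([T(272.5,10),S(153,252)]);print('edge',edge,e)
n,e=tri([T(283,173),S(163,78)]);print('nut+',n,e)
h0=np.array([.574,-.1957]);u=np.array([np.cos(.127),-np.sin(.127)])
for p in(pad,edge,n):print('local x',(p[:2]-h0)@u,'z-underside',p[2]-.0675)
E
```

```text
pad [ 0.64141067 -0.20308087  0.10488713] [np.float64(0.00047957013772116376), np.float64(0.0004795701377212125)]
edge [ 0.65202091 -0.20442197  0.10491745] [np.float64(0.0005736874124718847), np.float64(0.0005736874124718835)]
nut+ [ 0.59720155 -0.19758997  0.12457229] [np.float64(0.0009477212523887619), np.float64(0.0009477212523886627)]
local x 0.06780262022293333 z-underside 0.037387126057602624
local x 0.07849726606704123 z-underside 0.03741745301258022
local x 0.02325407375853114 z-underside 0.057072292263404045
```

Pad at local (67.8, 37.4) mm, against (67.4, 37.4) for a shut lever with the 4° lean; the bystanders are where they were. Handing in.

```bash
python3 - <<'E'
from h import *
s=r.get_state();print(s['clock'],s['contact_force'],np.abs(s['qd']).max());r.finish_job()
E
```

```text
23.8 [ 0.33835038 -0.84856688 -0.15748608] 0.04850205014602979
the job is handed in; nothing more can be done
```

The holder is locked on the ball mount with its latch lever pressed fully down. I handed the job in at 23.8 s with the gripper open and well clear.

- **Seating:** The holder went over the ball lever-up and past the keepers. It stopped firmly on the socket roof at TCP height 0.0844 m, about 1 mm below the camera estimate, with the wrist reading up to 5.5 N. It stayed put when released.
- **Lever:** I followed it down at about 2–5 N until it met a firm stop, and pressed to about 10 N there.
- **Last check:** The top and scene cameras put the pad at (67.8, 37.4) mm in the holder's frame. A shut lever on a holder leaning its 4° of play should give (67.4, 37.4). The anvil, sanding block, shim and case look unmoved.

**What didn't match:**
- Going past the keepers, the wrist read only about 2.5 N of push instead of the stated 6–14 N, then about 6 N of downward pull. I probably missed the peak between readings.
- My first predicted spot for the open pad in the scene view seemed wrong. I checked it against two other views before touching it, and the lever was open as expected.
- The jaw under the ball isn't visible; I inferred the lock from the lever's angle and the firm stop.
- The holder still leans slightly toward the lever.

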